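# Sweep the used caps into the waste pan

### The job

Four used red screw caps lie on the steel deck of the decapping tray: sweep all four along the deck and over its end into the yellow waste pan, pushing them with the fingertips at a steady pace without flicking them, and never squeezing or lifting one. None of them may fall into the blue pan of new caps at the other end. Leave the two white-lidded sample pots standing where they are on the deck, and everything else on the bench undisturbed.

Things in the scene. Friction and masses are not known exactly. Their poses are not given: they have to be found in the camera images.
- tray: fixed stainless decapping tray, 246 mm across (its x) and 476 mm long (its y); position and yaw vary. Origin at the centre of its underside on the bench, z up. A flat raised deck in the middle, an open pan at each end. Rims 3 mm thick along both long sides and round the ends rise to 84 mm above the origin
- deck (a point): centre of the deck's top, 65 mm above the tray's origin, axes as the tray's. The deck is 240 mm across (x -120 to 120) between the side rims, which stand 19 mm above it, and 260 mm long (y -130 to 130). It has no rim at y = -130 and y = 130: there it ends above the pans
- waste_pan: yellow open waste pan, empty, fixed in the tray at one end or the other (varies). 236 mm (x) by 98 mm (y) by 56 mm high, walls and floor 3 mm. Origin at the centre of its underside, 183.5 mm from the tray's centre along the tray's y or -y; axes parallel to the tray's. Its rim lies 2 mm below the deck and 4.5 mm beyond the deck's edge, so a cap pushed off the end drops in
- new_cap_pan: blue open pan of the same size at the other end of the tray, half full of white new caps that do not move; no red cap may fall into it. Origin at the centre of its underside
- cap1: used red screw cap, a ribbed disc 34 mm in diameter and 14 mm tall, 10 to 14 g, lying top up, loose on the deck; it slides, it does not roll. Origin at the centre of its underside. The caps lie two and two in rows along the tray, 54 to 82 mm to either side of its middle line, those of a row 85 mm or more apart; which lies where varies
- cap2: used red screw cap, a ribbed disc 34 mm in diameter and 14 mm tall, 10 to 14 g, lying top up, loose on the deck; it slides, it does not roll. Origin at the centre of its underside
- cap3: used red screw cap, a ribbed disc 34 mm in diameter and 14 mm tall, 10 to 14 g, lying top up, loose on the deck; it slides, it does not roll. Origin at the centre of its underside
- cap4: used red screw cap, a ribbed disc 34 mm in diameter and 14 mm tall, 10 to 14 g, lying top up, loose on the deck; it slides, it does not roll. Origin at the centre of its underside
- pot_a: squat sample pot standing loose on the middle line of the deck: clear body with amber content and white screw lid, 31 mm in diameter, 45 mm tall, 35 g. Origin at the centre of its underside. To be left as it is
- pot_b: squat sample pot standing loose on the middle line of the deck: clear body with amber content and white screw lid, 31 mm in diameter, 45 mm tall, 35 g. Origin at the centre of its underside. To be left as it is
- scanner: bystander: grey and white hand barcode scanner lying on the bench on the right, 56 by 175 mm, 30 mm high. Origin at its underside
- marker: bystander: blue marker pen with black cap lying on the bench on the left, 135 mm long, 15 mm thick. Origin at its underside
- wash_bottle: bystander: white wash bottle with blue cap and bent spout standing to the left of the tray, 74 mm in diameter, 190 mm tall. Origin at the centre of its underside
Things that resemble listed ones, but are neither listed nor needed, are in the scene too. What is shaped like the cap1 but black or green is not meant.

How it is judged (in metres and radians):
At the end, for the whole second after the job is handed in: All four red caps lie at rest inside the yellow pan (each cap's origin within its walls and less than 45 mm above the pan's underside); both sample pots stand upright within 10 mm of where they were, and the scanner, marker and wash bottle within 15 mm of where they were (x of cap1 in the frame of waste_pan between -0.118 and 0.118 m and y of cap1 in the frame of waste_pan between -0.049 and 0.049 m and z of cap1 in the frame of waste_pan between -0.005 and 0.045 m and linear speed of each of cap1, cap2, cap3, cap4 below 0.03 m/s and x of cap2 in the frame of waste_pan between -0.118 and 0.118 m and y of cap2 in the frame of waste_pan between -0.049 and 0.049 m and z of cap2 in the frame of waste_pan between -0.005 and 0.045 m and x of cap3 in the frame of waste_pan between -0.118 and 0.118 m and y of cap3 in the frame of waste_pan between -0.049 and 0.049 m and z of cap3 in the frame of waste_pan between -0.005 and 0.045 m and x of cap4 in the frame of waste_pan between -0.118 and 0.118 m and y of cap4 in the frame of waste_pan between -0.049 and 0.049 m and z of cap4 in the frame of waste_pan between -0.005 and 0.045 m and distance of each of pot_a, pot_b from where it was at the start of the episode below 0.01 m and angle between each of pot_a, pot_b's own z axis and vertical below 0.2 rad and distance of each of scanner, marker, wash_bottle from where it was at the start of the episode below 0.015 m); the robot touches nothing.
It fails at once if a cap is lifted more than 30 mm off the deck, or squeezed or pressed with more than 15 N (z of any of cap1, cap2, cap3, cap4 in the frame of tray above 0.095 m or contact force between the fingers and cap1 above 15 N or contact force between the fingers and cap2 above 15 N or contact force between the fingers and cap3 above 15 N or contact force between the fingers and cap4 above 15 N).
It fails at once if a cap is flicked: it moves over the deck faster than 0.7 m/s ((linear speed of cap1 above 0.7 m/s and z of cap1 in the frame of tray above 0.062 m) or (linear speed of cap2 above 0.7 m/s and z of cap2 in the frame of tray above 0.062 m) or (linear speed of cap3 above 0.7 m/s and z of cap3 in the frame of tray above 0.062 m) or (linear speed of cap4 above 0.7 m/s and z of cap4 in the frame of tray above 0.062 m)).
It fails at once if a used cap falls into the blue pan of new caps ((z of cap1 in the frame of new_cap_pan below 0.05 m and y of cap1 in the frame of new_cap_pan between -0.049 and 0.049 m) or (z of cap2 in the frame of new_cap_pan below 0.05 m and y of cap2 in the frame of new_cap_pan between -0.049 and 0.049 m) or (z of cap3 in the frame of new_cap_pan below 0.05 m and y of cap3 in the frame of new_cap_pan between -0.049 and 0.049 m) or (z of cap4 in the frame of new_cap_pan below 0.05 m and y of cap4 in the frame of new_cap_pan between -0.049 and 0.049 m)).
It fails at once if a sample pot is shifted by more than 10 mm or tipped by more than 0.2 rad (distance of any of pot_a, pot_b from where it was at the start of the episode above 0.01 m or angle between any of pot_a, pot_b's own z axis and vertical above 0.2 rad).
It fails at once if something else on the bench is shifted by more than 15 mm (distance of any of scanner, marker, wash_bottle from where it was at the start of the episode above 0.015 m).
It also fails if it takes over 61 s, if anything falls off the work surface, if the arm or the gripper's body presses on something with over 40 N, if the wrist force passes 120 N, or if a joint passes its speed limit or range.

### The arm

A 6-joint arm with a two-finger parallel gripper is mounted at the origin on the work surface. World frame = base frame: x ahead of the robot, y to its left, z up, the work surface at z = 0. Lengths are in m, angles in degrees, forces in N, time in s.
With the tool pointing down it reaches from about 0.375 to 0.975 m from the base axis. Payload 3.8 kg.
Tool frame: the origin (TCP) lies midway between the tips of the shut fingers; the grasp point (between the pads) lies 19 mm behind it; z points along the fingers, y is the direction in which the jaws open and shut (so a half turn about z gives the same grasp; the last joint's range is limited). The gripper opens to 85 mm and grips with 20 to 120 N. Pads are 22 mm wide; open, the fingers measure 114 mm over their backs; the gripper's body (76 mm by 85 mm) begins 54 mm behind the grasp point. The pads swing forward as they close: fully open they stand 13 mm farther back than shut.
Start: joints at [61.198, 15.12, 91.902, -0, 72.978, -2.114], TCP at [0.303, 0.603, 0.231] pointing down, gripper open.
Joint ranges: [-150.88, 150.88], [-54.13, 125.18], [17.81, 147.31], [-75.09, 255.09], [0, 152.58], [-146.25, 146.25]. Speed limits (degrees/s): [147.25, 147.25, 180, 180, 180, 180].

### API

Orientations are given as [roll, pitch, yaw] about the fixed x, y, z axes, in that order (R = Rz(yaw) Ry(pitch) Rx(roll)).
In Python, from plant import robot, imaging, spotter gives the robot as it stands.
- The arm moves only by the tool play_rows, never from a script. Its argument "rows" is one flat list of numbers, 6 for each row, row after row: the shift along the tool's x, y, z scaled (see below), then the turn, a rotation vector about the tool's x, y, z scaled (see below). In form: [x, y, z, wx, wy, wz, x, y, z, wx, wy, wz, ...]. A call has 1 to 12 rows; each row shifts and turns the commanded pose from where the row before left it, along the tool's axes as they then stand; what a row does not reach is not made up. The controller multiplies each number of a shift by 300 mm and each number of a turn by pi rad. A row lasts 1/8 s, in which the tool goes at most 62.5 mm and 10.7 degrees, less where a joint would pass 70% of its speed; a pose out of reach is approached as far as the arm can. A call with a number of a shift or a turn outside -1 to 1 is refused whole. A call with a gripper value outside its range is refused whole. "claw" is the opening, from -1 (shut) to 1 (fully open), so that 0 is half open, set as the call begins (left out, the last holds). The fingers move at their own pace and stop on an object; the grip force is fixed at half the most. Time passes only in rows, so rows that do not move let the fingers close. It gives the time, the measured TCP pose, the force and the opening at its end, in the units of the state.
- robot.state(): the state, without advancing time (a new reading comes with each control period).
- imaging.grab_frame(name): name is "scene" or "top" or "wrist"; returns a dict with "frame" (420x560x3 uint8, blue, green, red), "range_z" (420x560 float32, m along the optical axis (not along the pixel's ray), 0 where there is no reading), "fovy" (degrees; the focal length in pixels is half the picture's height over the tangent of half this angle, whatever the lens; pixels are square), "cx", "cy" (the principal point, pixels), "T" (4x4, takes a point from camera to world coordinates); the wrist camera has in their place "T_tool_cam" (4x4, takes a point from camera to tool coordinates, whose origin is the TCP and whose axes are the flange's). Camera axes: x right, y down, z forward; pixel columns grow to the right and rows downward; lengths in m; the calibration is good to about 2 mm. A picture is of the moment at which its call begins: read the wrist's pose just before it.
- robot.sign_off(): hands the job in, once; it reports no verdict.
Trained networks look in the newest picture that a camera, given by its name, has taken for a name from the list of things; names that differ only in an ending like _2 or _b are one class to them, and where a whole thing is asked for, a point or a joint stands for the part that bears it (a point fixed in the world has none). Each returns a list of dicts, best first, with "confidence" (0 to 1); they miss things now and then, are a little off and sometimes report something else, mostly with a low value. They report only what shows in the picture. A call takes as long as a camera call. They do not tell look-alikes from the thing itself.
- spotter.search_frame(camera, thing): "at" ([x, y, z] in m, in world coordinates, good to about 4 mm: the middle of the surface that is visible of it).
The state is a dict: "time": time; "joints": joint angles; "qvel": joint speeds; "joint_torque": joint torques, N m; "tool_pos": TCP position; "ee_rot": TCP orientation; "force": force on the tool from outside, world axes, zero at the start; "torque": the same for the moment, N m; "grip_width": finger opening in m.
Only numpy, scipy, OpenCV 4.12 (cv2) and the standard library are available. Lean on these libraries where they do the work, as an engineer would, in place of code of your own. Each camera call takes 0.05 s, during which the arm holds its last target. There are 200 camera calls.

## Working session

There is one attempt and no reset: what is moved stays moved. The work goes in short steps, Python scripts to look and compute and a tool call to move; the robot and the scene stay as the last step left them, time stands still between calls to the robot, and variables do not carry over. Pictures are saved under pics/ and viewed, about 8 in all and at most 12, crops included, and the job is handed in when it is done.

Besides the shell and the picture viewer there is one more tool, called after "Call:" as a command line: name --argument value ..., lists and objects as JSON in quotes. play_rows: Moves the arm, as the interface text tells. Its arguments: {"type":"object","properties":{"rows":{"type":"array"},"claw":{"type":"number"}},"required":["rows"]}

```bash
mkdir -p pics; python3 - <<'E'
from plant import robot, imaging, spotter
import cv2,numpy as np
s=robot.state();print({k:np.round(v,3).tolist() for k,v in s.items() if k in('time','tool_pos','ee_rot','joints','grip_width')})
for c in('top','scene'):
    f=imaging.grab_frame(c);cv2.imwrite(f'pics/{c}0.png',f['frame'])
    np.savez(f'{c}0.npz',**f)
    print(c,np.round(f['T'],3).tolist(),f['fovy'],f['cx'],f['cy'])
    for t in('cap1','pot_a','tray','waste_pan','new_cap_pan','scanner','marker','wash_bottle'):
        print(t,[(np.round(d['at'],3).tolist(),round(d['confidence'],2)) for d in spotter.search_frame(c,t)])
E
```

```text
{'time': 0.0, 'joints': [61.199, 15.169, 91.979, -0.001, 72.977, -2.115], 'tool_pos': [0.303, 0.602, 0.23], 'ee_rot': [-179.875, -0.004, 153.314], 'grip_width': 0.085}
top [[-0.022, -0.992, 0.127, 0.473], [-0.999, 0.026, 0.029, -0.037], [-0.032, -0.126, -0.992, 1.082], [0.0, 0.0, 0.0, 1.0]] 54.72714878201572 281.23134718502575 205.35617545785152
cap1 [([0.464, 0.007, 0.074], 0.71), ([0.725, -0.025, 0.013], 0.69), ([0.603, 0.01, 0.081], 0.6), ([0.486, -0.103, 0.078], 0.51), ([0.612, -0.118, 0.08], 0.46)]
pot_a [([0.539, -0.101, 0.109], 0.61), ([0.554, 0.036, 0.108], 0.45), ([0.467, 0.006, 0.078], 0.16)]
tray [([0.538, -0.053, 0.066], 0.73)]
waste_pan [([0.527, -0.245, 0.013], 0.8)]
new_cap_pan [([0.554, 0.135, 0.021], 0.82)]
scanner [([0.524, -0.45, 0.024], 0.85), ([0.468, 0.008, 0.077], 0.71)]
marker [([0.453, 0.444, 0.013], 0.55)]
wash_bottle [([0.607, 0.416, 0.108], 0.95)]
scene [[0.368, 0.67, -0.645, 1.605], [0.93, -0.28, 0.239, -0.41], [-0.02, -0.687, -0.726, 1.19], [0.0, 0.0, 0.0, 1.0]] 45.137900873342275 286.7054321866052 218.77674300056304
cap1 [([0.613, 0.009, 0.082], 0.57), ([0.471, 0.005, 0.083], 0.47), ([0.734, -0.032, 0.012], 0.43), ([0.617, -0.116, 0.077], 0.42)]
pot_a [([0.558, 0.027, 0.102], 0.69), ([0.543, -0.107, 0.102], 0.55)]
tray []
waste_pan [([0.484, -0.228, 0.012], 0.9)]
new_cap_pan [([0.512, 0.145, 0.03], 0.66)]
scanner [([0.635, 0.415, 0.095], 0.72), ([0.541, -0.454, 0.024], 0.56)]
marker [([0.456, 0.441, 0.009], 0.66)]
wash_bottle [([0.639, 0.415, 0.097], 0.91)]
```

View pics/top0.png

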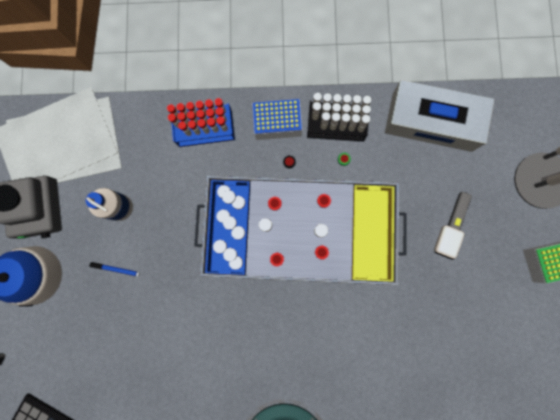

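```bash
cat > h.py <<'E'
import numpy as np,cv2
def world(f):
    F=210/np.tan(np.radians(float(f['fovy']))/2); z=f['range_z']; v,u=np.mgrid[:420,:560]
    P=np.stack([(u-float(f['cx']))/F*z,(v-float(f['cy']))/F*z,z,np.ones_like(z)],-1)
    return (P@np.array(f['T']).T)[...,:3]
def red(f,zlo=0.05):
    W=world(f); h=cv2.cvtColor(f['frame'],cv2.COLOR_BGR2HSV)
    m=(((h[...,0]<10)|(h[...,0]>170))&(h[...,1]>120)&(h[...,2]>60)).astype('u1')
    n,l,s,c=cv2.connectedComponentsWithStats(m)
    out=[]
    for i in range(1,n):
        if s[i,4]>40:
            p=W[l==i]; p=p[p[:,2]>0]; 
            t=p[p[:,2]>np.percentile(p[:,2],90)-.005]
            out.append((s[i,4],np.round(c[i]).tolist(),np.round((t.min(0)+t.max(0))/2,4).tolist(),np.round(np.ptp(t,axis=0),3).tolist()))
    return out
E
python3 - <<'E'
from h import *
for c in('top','scene'):
    f=dict(np.load(c+'0.npz')); W=world(f); print(c)
    for r in red(f): print(r)
    # yellow and blue pans
    h=cv2.cvtColor(f['frame'],cv2.COLOR_BGR2HSV)
    for nm,a,b in(('y',20,35),('b',95,125)):
        m=(h[...,0]>a)&(h[...,0]<b)&(h[...,1]>120)&(W[...,1]<.25)
        m&=(W[...,0]>.3)&(W[...,0]<.8)&(W[...,2]<.09)&(W[...,2]>.05)
        if m.sum()>30: print(nm,m.sum(),cv2.minAreaRect((W[m][:,:2]*1000).astype('f4')),np.median(W[m][:,2]))
    # side rims: z~0.084
    m=(abs(W[...,2]-.084)<.004)&(W[...,0]>.35)&(W[...,0]<.72)&(abs(W[...,1]+.05)<.3)
    print('rim',m.sum(),cv2.minAreaRect((W[m][:,:2]*1000).astype('f4')))
    m=(abs(W[...,2]-.065)<.004)&(W[...,0]>.35)&(W[...,0]<.72)&(abs(W[...,1]+.05)<.14)
    print('deck',m.sum(),cv2.minAreaRect((W[m][:,:2]*1000).astype('f4')),np.median(W[m][:,2]))
    m=(W[...,2]>.1)&(W[...,2]<.125)&(W[...,0]>.4)&(W[...,0]<.7)&(abs(W[...,1]+.05)<.15)
    n,l,s,cc=cv2.connectedComponentsWithStats(m.astype('u1'))
    for i in range(1,n):
        if s[i,4]>30:
            p=W[l==i];print('pot',s[i,4],(p.min(0)+p.max(0))/2,np.ptp(p,axis=0))
E
```

```text
top
(np.int32(1089), [197.0, 114.0], [0.6707, 0.1167, 0.5992], [0.395, 0.307, 0.965])
(np.int32(69), [289.0, 161.0], [0.7287, -0.0295, 0.0159], [0.023, 0.022, 0.009])
(np.int32(135), [324.0, 200.0], [0.6115, -0.1143, 0.0808], [0.031, 0.03, 0.008])
(np.int32(133), [274.0, 203.0], [0.5478, -0.0057, 0.5791], [0.15, 0.062, 1.005])
(np.int32(138), [321.0, 252.0], [0.4832, -0.1038, 0.0804], [0.029, 0.032, 0.008])
(np.int32(136), [276.0, 259.0], [0.4687, 0.0068, 0.0792], [0.029, 0.032, 0.007])
y 700 ((518.7192993164062, -434.98388671875), (497.9271240234375, 238.68304443359375), 86.43844604492188) 0.062106216652831
b 991 ((616.5848388671875, -98.0626220703125), (696.24072265625, 366.5953369140625), 89.9770278930664) 0.06047314430709605
rim 1573 ((541.441650390625, -52.71380615234375), (480.4440002441406, 250.02684020996094), 86.3070297241211)
deck 8961 ((541.969970703125, -50.16253662109375), (294.1772766113281, 240.55821228027344), 86.2948226928711) 0.06491451835133777
pot 139 [0.55173491 0.03153325 0.10810078] [0.03153115 0.02944172 0.01106756]
pot 138 [ 0.5351609  -0.10367791  0.10831607
[... 470 characters left out ...]
], [0.7129, -0.6803, 0.2342], [0.019, 0.015, 0.007])
y 464 ((512.2327270507812, -476.1260986328125), (576.042724609375, 243.8734893798828), 86.01268005371094) 0.06420633831946976
b 298 ((634.3905639648438, 103.62876892089844), (177.14498901367188, 425.84649658203125), 68.40703582763672) 0.06165972532809871
rim 905 ((540.97802734375, -55.27708435058594), (479.6320495605469, 258.61767578125), 86.47296142578125)
deck 3363 ((539.6658935546875, -49.70013427734375), (287.7229919433594, 259.1249084472656), 88.01355743408203) 0.06545217092943711
pot 73 [0.55274549 0.02854442 0.1082885 ] [0.03309429 0.03289409 0.01574376]
pot 78 [ 0.53728944 -0.10594937  0.10782922] [0.03027414 0.03238659 0.01528076]
```

The top view shows the blue pan on the left (228,228) and the yellow pan on the right (374,233). The red caps are at (324,200), (274,203), (321,252) and (276,259), and the pots at (265,225) and (321,231). The tray is centred at (0.541,-0.053), with its sweep axis about 3.65° off -y.

I'll first turn the jaws across the tray, leaving a small gap to cradle each cap. Then I'll move over the deck.

Call:
play_rows --rows '[0, 0, 0, 0, 0, 0.0531, 0, 0, 0, 0, 0, 0.0531, 0, 0, 0, 0, 0, 0.0531, 0, 0, 0, 0, 0, 0.0531, 0, 0, 0, 0, 0, 0.0531, 0, 0, 0, 0, 0, 0.0531, 0, 0, 0, 0, 0, 0.0531, 0, 0, 0, 0, 0, 0]' --claw -0.53

```text
time: 1.9
tool_pos: [0.3032, 0.6031, 0.2313]
ee_rot: [-180.0, 0.0, 86.5]
force: [-0.7, 0.4, -0.1]
grip_width: 0.0201
```

Call:
play_rows --rows '[-0.18, 0.062, 0, 0, 0, 0, -0.18, 0.062, 0, 0, 0, 0, -0.18, 0.062, 0, 0, 0, 0, -0.18, 0.062, 0, 0, 0, 0, -0.18, 0.062, 0, 0, 0, 0, -0.18, 0.062, 0, 0, 0, 0, -0.18, 0.062, 0, 0, 0, 0, -0.18, 0.062, 0, 0, 0, 0, -0.18, 0.062, 0, 0, 0, 0, -0.18, 0.062, 0, 0, 0, 0, -0.18, 0.062, 0, 0, 0, 0, 0, 0, 0, 0, 0, 0]'

```text
time: 3.4
tool_pos: [0.4709, -0.0061, 0.2316]
ee_rot: [179.9, 0.1, 86.2]
force: [-0.2, 0.8, 1.0]
grip_width: 0.0199
```

```bash
cat >> h.py <<'E'
from scipy.spatial.transform import Rotation as R
O=np.array([.5413,-.0535]); a=np.radians(3.64)
u=np.array([-np.sin(a),-np.cos(a)]); v=np.array([np.cos(a),-np.sin(a)])
def st(p): d=np.array(p[:2])-O; return np.round([d@u,d@v],4).tolist()
E
cat > look.py <<'E'
import sys; from h import *
from plant import robot, imaging
s=robot.state(); T=np.eye(4); T[:3,:3]=R.from_euler('xyz',s['ee_rot'],degrees=True).as_matrix(); T[:3,3]=s['tool_pos']
print('tcp',st(s['tool_pos']),s['tool_pos'][2],s['ee_rot'][2],s['time'])
for c in sys.argv[2:]:
    f=imaging.grab_frame(c); 
    if c=='wrist': f['T']=T@np.array(f['T_tool_cam'])
    cv2.imwrite(f'pics/{c}{sys.argv[1]}.png',f['frame'])
    for r in red(f):
        if .3<r[2][0]<.7: print(c,r[:2],r[2],r[3],st(r[2]))
    W=world(f); m=(W[...,2]>.1)&(W[...,2]<.125)&(W[...,0]>.4)&(W[...,0]<.7)&(abs(W[...,1]+.05)<.15)
    n,l,ss,cc=cv2.connectedComponentsWithStats(m.astype('u1'))
    for i in range(1,n):
        if ss[i,4]>30: p=W[l==i];q=(p.min(0)+p.max(0))/2;print(c,'pot',q.round(3),st(q),np.ptp(p,axis=0).round(3))
E
python3 look.py 1 wrist top
```

```text
tcp [-0.0428, -0.0733] 0.23161824968949973 86.24403347932478 3.4
wrist (np.int32(1318), [431.0, 159.0]) [0.5499, 0.0338, 0.2256] [0.148, 0.081, 0.299] [-0.0877, 0.003]
wrist (np.int32(1170), [276.0, 173.0]) [0.468, 0.0325, 0.2257] [0.034, 0.083, 0.299] [-0.0812, -0.0786]
wrist (np.int32(370), [517.0, 178.0]) [0.6082, 0.0169, 0.1942] [0.265, 0.114, 0.362] [-0.0745, 0.0623]
wrist (np.int32(599), [293.0, 279.0]) [0.4752, -0.0227, 0.2259] [0.02, 0.194, 0.298] [-0.0265, -0.0679]
wrist (np.int32(1002), [426.0, 280.0]) [0.5518, -0.0274, 0.2257] [0.152, 0.203, 0.299] [-0.0267, 0.0088]
wrist pot [0.551 0.032 0.107] [-0.0861, 0.0045] [0.032 0.032 0.013]
wrist pot [ 0.535 -0.101  0.107] [0.0483, -0.0035] [0.031 0.032 0.013]
top (np.int32(1082), [197.0, 114.0]) [0.6713, 0.117, 0.5991] [0.397, 0.307, 0.965] [-0.1784, 0.1189]
top (np.int32(70), [289.0, 161.0]) [0.6065, -0.0294, 0.5465] [0.267, 0.022, 1.07] [-0.0282, 0.0635]
top (np.int32(135), [324.0, 200.0]) [0.6115, -0.1133, 0.0798] [0.031, 0.032, 0.006] [0.0552, 0.0739]
top (np.int32(132), [274.0, 203.0]) [0.5478, -0.0058, 0.5792] [0.15, 0.062, 1.005] [-0.048, 0.0035]
top (np.int32(52), [325.0, 252.0]) [0.4785, -0.0707, 0.5966] [0.013, 0.001, 0.009] [0.0212, -0.0616]
top pot [0.557 0.032 0.109] [-0.0859, 0.0107] [0.02  0.029 0.01 ]
top pot [ 0.535 -0.105  0.109] [0.0515, -0.003] [0.029 0.028 0.009]
```

View pics/wrist1.png

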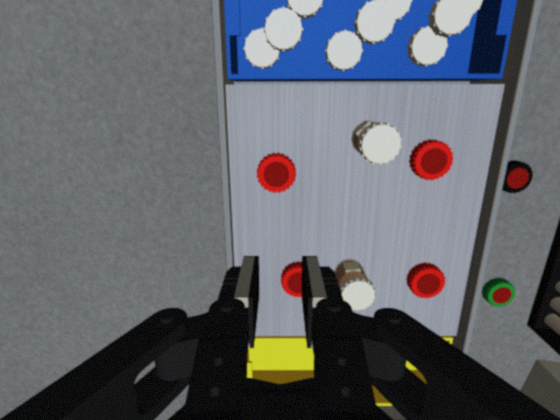

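The wrist view shows red caps at (276,173), (431,159), (293,279) and (426,280), and pots at (378,143) and (357,290). The fingertips are at columns 250 and 310. Next I'll fix the height filter and check how wide the fingers are at pot height.

```bash
sed -i 's/p=W\[l==i\]; p=p\[p\[:,2\]>0\];/p=W[l==i]; p=p[(p[:,2]>.004)\&(p[:,2]<.1)]\n            if len(p)<15: continue/' h.py
python3 look.py 2 wrist top; python3 - <<'E'
from h import *
from plant import imaging
f=imaging.grab_frame('wrist'); f['T']=f['T_tool_cam']; W=world(f); ok=(f['range_z']>0.01)&(f['range_z']<.3)
for a in range(-100,15,10):
    p=W[ok&(W[...,2]>=a)&(W[...,2]<a+10)&(abs(W[...,1])<.12)]
    if len(p)>5: print(a if 0 else (a/1000,len(p)))
for a in np.arange(-.1,.02,.01):
    p=W[ok&(W[...,2]>=a)&(W[...,2]<a+.01)&(abs(W[...,1])<.12)]
    if len(p)>5: print(round(a,2),len(p),'y',np.round(np.percentile(p[:,1],[0,2,98,100]),3),'x',np.round(np.percentile(p[:,0],[0,2,98,100]),3))
E
```

```text
tcp [-0.0459, -0.0743] 0.23128619757203495 86.39916163374146 3.5
wrist (np.int32(1309), [432.0, 164.0]) [0.6067, 0.0105, 0.0794] [0.035, 0.033, 0.006] [-0.068, 0.0612]
wrist (np.int32(1163), [277.0, 176.0]) [0.4681, 0.0077, 0.0794] [0.033, 0.033, 0.006] [-0.0564, -0.0769]
wrist (np.int32(562), [293.0, 283.0]) [0.4749, -0.1031, 0.0793] [0.019, 0.034, 0.006] [0.0537, -0.0631]
wrist (np.int32(1008), [426.0, 284.0]) [0.6103, -0.1119, 0.0795] [0.035, 0.034, 0.007] [0.0539, 0.0726]
wrist pot [0.551 0.032 0.107] [-0.0862, 0.0046] [0.032 0.032 0.013]
wrist pot [ 0.535 -0.102  0.107] [0.0485, -0.0033] [0.031 0.032 0.013]
top (np.int32(134), [324.0, 200.0]) [0.6117, -0.1144, 0.0799] [0.03, 0.03, 0.007] [0.0563, 0.0741]
top (np.int32(132), [274.0, 203.0]) [0.6073, 0.0101, 0.0797] [0.031, 0.03, 0.006] [-0.0677, 0.0618]
top (np.int32(73), [324.0, 252.0]) [0.4831, -0.1124, 0.0798] [0.029, 0.014, 0.006] [0.0625, -0.0543]
top pot [0.558 0.031 0.11 ] [-0.0858, 0.0108] [0.02  0.029 0.009]
top pot [ 0.535 -0.103  0.107] [0.0503, -0.0029] [0.029 0.031 0.012]
(-0.01, 42527)
(0.0, 11765)
-0.1 767 y [-0.021 -0.02   0.019  0.02 ] x [0.016 0.017 0.02  0.02 ]
-0.09 10556 y [-0.063 -0.059  0.058  0.061] x [0.004 0.008 0.018 0.019]
-0.08 10811 y [-0.059 -0.054  0.053  0.058] x [-0.008 -0.003  0.018  0.019]
-0.07 6252 y [-0.053 -0.049  0.048  0.053] x [-0.013 -0.011  0.018  0.019]
-0.06 8302 y [-0.048 -0.044  0.043  0.048] x [-0.012 -0.01   0.014  0.015]
-0.05 2266 y [-0.043 -0.038  0.037  0.042] x [-0.011 -0.007  0.014  0.015]
-0.04 1372 y [-0.024 -0.022  0.021  0.023] x [-0.011 -0.01   0.012  0.012]
-0.03 1031 y [-0.024 -0.024  0.023  0.023] x [-0.011 -0.009  0.012  0.012]
-0.02 826 y [-0.024 -0.023  0.022  0.023] x [-0.011 -0.008  0.012  0.012]
-0.01 344 y [-0.023 -0.022  0.021  0.022] x [-0.011 -0.009  0.012  0.012]
```

With a 20 mm gap the knuckles spread to ±42 mm just above pot height. I'll push with the fingers shut instead: a flat 29 mm face that is slimmer near the pots. I'll start with the near front cap.

Call:
play_rows --rows '[-0.062, 0.016, 0, 0, 0, 0, -0.062, 0.016, 0, 0, 0, 0, -0.063, 0.016, 0, 0, 0, 0, 0, 0, 0.09, 0, 0, 0, 0, 0, 0.09, 0, 0, 0, 0, 0, 0.09, 0, 0, 0, 0, 0, 0.09, 0, 0, 0, 0, 0, 0.09, 0, 0, 0, 0, 0, 0.06, 0, 0, 0, 0, 0, 0.022, 0, 0, 0, 0, 0, 0, 0, 0, 0]' --claw -1

```text
time: 5.03
tool_pos: [0.4809, -0.0586, 0.0716]
ee_rot: [-180.0, -0.0, 86.5]
force: [0.1, -1.0, -0.1]
grip_width: 0.0
```

```bash
python3 look.py 3 wrist
```

```text
tcp [0.0089, -0.06] 0.07161018116465143 86.51412731644542 5.025
wrist (np.int32(1054), [550.0, 108.0]) [0.5935, 0.0078, 0.0782] [0.01, 0.027, 0.007] [-0.0645, 0.0482]
wrist (np.int32(5991), [239.0, 134.0]) [0.4681, 0.0073, 0.0795] [0.035, 0.035, 0.007] [-0.056, -0.0769]
wrist (np.int32(3391), [533.0, 355.0]) [0.6055, -0.1122, 0.0791] [0.027, 0.035, 0.006] [0.0545, 0.0678]
wrist (np.int32(456), [280.0, 368.0]) [0.4768, -0.1058, 0.0807] [0.008, 0.023, 0.003] [0.0563, -0.061]
wrist pot [0.551 0.03  0.107] [-0.0843, 0.004] [0.032 0.028 0.013]
wrist pot [ 0.481 -0.056  0.112] [0.0064, -0.0597] [0.069 0.028 0.025]
wrist pot [ 0.447 -0.064  0.123] [0.0162, -0.0934] [0.003 0.002 0.004]
wrist pot [ 0.519 -0.08   0.113] [0.0274, -0.0205] [0.015 0.025 0.024]
```

View pics/wrist3.png

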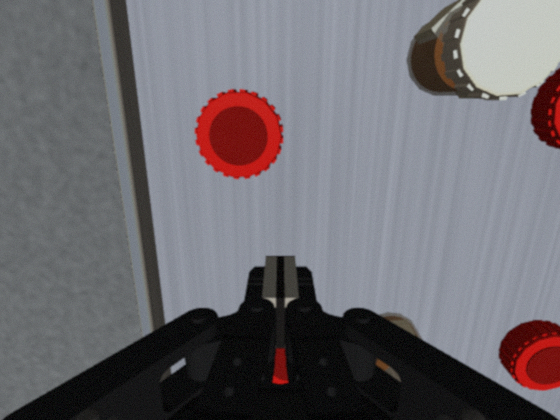

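The wrist view shows the cap just ahead of the shut tips at (280,368). The front pot at (400,325) sits beside the right knuckle with about 6 mm clearance. I'll shift 2 mm outward and push.

Call:
play_rows --rows '[-0.01, -0.007, 0, 0, 0, 0, -0.045, 0, 0, 0, 0, 0, -0.045, 0, 0, 0, 0, 0, -0.045, 0, 0, 0, 0, 0, -0.045, 0, 0, 0, 0, 0, -0.045, 0, 0, 0, 0, 0, -0.045, 0, 0, 0, 0, 0, -0.045, 0, 0, 0, 0, 0, -0.045, 0, 0, 0, 0, 0, -0.045, 0, 0, 0, 0, 0, -0.045, 0, 0, 0, 0, 0, -0.02, 0, 0, 0, 0, 0]'

```text
time: 6.58
tool_pos: [0.4699, -0.204, 0.0717]
ee_rot: [180.0, 0.0, 86.4]
force: [-0.3, 0.3, 0.5]
grip_width: 0.0001
```

```bash
python3 look.py 4 wrist top scene
```

```text
tcp [0.1547, -0.0617] 0.07171117016239417 86.3618480097714 6.575
wrist (np.int32(1451), [301.0, 251.0]) [0.4796, -0.2145, 0.0535] [0.033, 0.044, 0.065] [0.1646, -0.0514]
wrist pot [ 0.535 -0.109  0.107] [0.0561, -0.0032] [0.033 0.018 0.013]
wrist pot [ 0.47  -0.194  0.113] [0.1446, -0.0622] [0.069 0.012 0.025]
top (np.int32(134), [324.0, 200.0]) [0.6115, -0.1145, 0.08] [0.03, 0.03, 0.006] [0.0564, 0.0739]
top (np.int32(132), [274.0, 203.0]) [0.6074, 0.0101, 0.0808] [0.03, 0.03, 0.007] [-0.0677, 0.0619]
top (np.int32(133), [276.0, 259.0]) [0.4687, 0.0068, 0.0812] [0.029, 0.032, 0.009] [-0.0556, -0.0763]
top pot [0.552 0.032 0.109] [-0.0856, 0.0052] [0.032 0.029 0.012]
top pot [ 0.535 -0.104  0.108] [0.0504, -0.003] [0.029 0.031 0.013]
scene (np.int32(83), [283.0, 185.0]) [0.4731, 0.0031, 0.0816] [0.034, 0.032, 0.008] [-0.0522, -0.0717]
scene (np.int32(93), [301.0, 213.0]) [0.6094, 0.0062, 0.0827] [0.032, 0.028, 0.009] [-0.0639, 0.0642]
scene (np.int32(80), [218.0, 218.0]) [0.4826, -0.2253, 0.0279] [0.034, 0.031, 0.01] [0.1752, -0.0477]
scene (np.int32(100), [263.0, 225.0]) [0.6115, -0.1175, 0.0817] [0.034, 0.031, 0.008] [0.0594, 0.0741]
scene pot [0.553 0.028 0.108] [-0.0823, 0.0066] [0.037 0.028 0.014]
scene pot [ 0.536 -0.106  0.108] [0.0532, -0.0024] [0.035 0.031 0.014]
```

View pics/scene4.png

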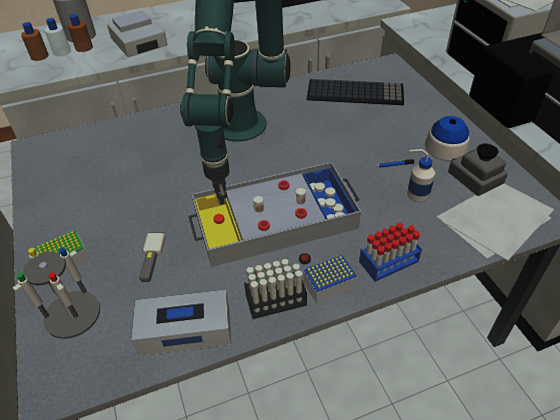

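The first cap is in the yellow pan at (218,218), and the pots haven't moved. Next is the rear cap of the same row.

Call:
play_rows --rows '[0, 0, -0.1, 0, 0, 0, 0, 0, -0.1, 0, 0, 0, 0, 0, -0.1, 0, 0, 0, 0.175, -0.01, 0, 0, 0, 0, 0.175, -0.01, 0, 0, 0, 0, 0.175, -0.01, 0, 0, 0, 0, 0.175, -0.01, 0, 0, 0, 0, 0.175, -0.01, 0, 0, 0, 0, 0, 0, 0.1, 0, 0, 0, 0, 0, 0.1, 0, 0, 0, 0, 0, 0.08, 0, 0, 0, 0, 0, 0.02, 0, 0, 0]'

```text
time: 8.22
tool_pos: [0.4694, 0.0602, 0.0699]
ee_rot: [-179.8, 0.0, 86.5]
force: [-0.1, 0.0, 0.7]
grip_width: -0.0002
```

```bash
python3 look.py 5 wrist top
```

```text
tcp [-0.1089, -0.079] 0.06988582519940936 86.45370668744961 8.225
wrist (np.int32(1708), [546.0, 346.0]) [0.5973, 0.0107, 0.079] [0.015, 0.033, 0.007] [-0.0676, 0.0518]
wrist (np.int32(475), [280.0, 367.0]) [0.4654, 0.0142, 0.0804] [0.008, 0.021, 0.004] [-0.0627, -0.08]
wrist pot [0.47  0.062 0.113] [-0.1112, -0.0783] [0.072 0.029 0.025]
wrist pot [0.552 0.036 0.106] [-0.0902, 0.0047] [0.031 0.027 0.013]
wrist pot [0.435 0.056 0.122] [-0.1029, -0.1128] [0.006 0.005 0.005]
wrist pot [0.502 0.053 0.123] [-0.1036, -0.0464] [0.005 0.006 0.005]
top (np.int32(135), [324.0, 200.0]) [0.6115, -0.1133, 0.0798] [0.03, 0.032, 0.007] [0.0552, 0.0739]
top (np.int32(134), [274.0, 203.0]) [0.6072, 0.0101, 0.0798] [0.031, 0.03, 0.006] [-0.0677, 0.0617]
top (np.int32(112), [366.0, 253.0]) [0.4799, -0.2207, 0.0248] [0.028, 0.028, 0.006] [0.1708, -0.0507]
top (np.int32(80), [279.0, 259.0]) [0.4686, -0.0017, 0.08] [0.029, 0.015, 0.007] [-0.0471, -0.0758]
top pot [0.553 0.031 0.11 ] [-0.0855, 0.0061] [0.029 0.029 0.012]
top pot [ 0.535 -0.104  0.108] [0.0504, -0.0029] [0.029 0.031 0.015]
```

Call:
play_rows --rows '[-0.02, 0.007, -0.004, 0, 0, 0, -0.045, 0, 0, 0, 0, 0, -0.045, 0, 0, 0, 0, 0, -0.045, 0, 0, 0, 0, 0, -0.045, 0, 0, 0, 0, 0, -0.045, 0, 0, 0, 0, 0, -0.045, 0, 0, 0, 0, 0, -0.045, 0, 0, 0, 0, 0, -0.045, 0, 0, 0, 0, 0, -0.045, 0, 0, 0, 0, 0, -0.045, 0, 0, 0, 0, 0, -0.045, 0, 0, 0, 0, 0]'

```text
time: 9.82
tool_pos: [0.4637, -0.0953, 0.0729]
ee_rot: [180.0, 0.0, 86.4]
force: [0.0, 0.8, 1.0]
grip_width: -0.0001
```

Call:
play_rows --rows '[-0.045, 0, 0, 0, 0, 0, -0.045, 0, 0, 0, 0, 0, -0.045, 0, 0, 0, 0, 0, -0.045, 0, 0, 0, 0, 0, -0.045, 0, 0, 0, 0, 0, -0.045, 0, 0, 0, 0, 0, -0.045, 0, 0, 0, 0, 0, -0.045, 0, 0, 0, 0, 0, -0.01, 0, 0, 0, 0, 0]'

```text
time: 10.95
tool_pos: [0.4568, -0.2063, 0.073]
ee_rot: [180.0, 0.0, 86.3]
force: [-0.7, -0.2, 0.4]
grip_width: 0.0002
```

```bash
python3 look.py 6 wrist top scene
```

```text
tcp [0.1578, -0.0746] 0.07295003145116147 86.33903019747288 10.95
wrist (np.int32(3738), [297.0, 247.0]) [0.4559, -0.2093, 0.0597] [0.029, 0.03, 0.058] [0.1609, -0.0753]
wrist pot [ 0.53  -0.111  0.107] [0.0577, -0.0079] [0.024 0.016 0.013]
wrist pot [ 0.45  -0.195  0.112] [0.1471, -0.0817] [0.054 0.01  0.025]
wrist pot [ 0.484 -0.197  0.121] [0.1465, -0.0485] [0.013 0.007 0.007]
top (np.int32(134), [324.0, 200.0]) [0.6115, -0.1134, 0.0805] [0.031, 0.032, 0.007] [0.0553, 0.0739]
top (np.int32(132), [274.0, 203.0]) [0.6071, 0.0101, 0.08] [0.03, 0.03, 0.006] [-0.0676, 0.0616]
top pot [0.552 0.032 0.108] [-0.0855, 0.005] [0.031 0.029 0.013]
top pot [ 0.535 -0.104  0.108] [0.0505, -0.003] [0.029 0.031 0.011]
scene (np.int32(138), [219.0, 215.0]) [0.4684, -0.2178, 0.0372] [0.045, 0.039, 0.013] [0.1686, -0.0623]
scene (np.int32(93), [301.0, 213.0]) [0.6103, 0.007, 0.0825] [0.039, 0.029, 0.01] [-0.0648, 0.065]
scene (np.int32(100), [263.0, 225.0]) [0.6135, -0.1174, 0.0835] [0.033, 0.032, 0.008] [0.0592, 0.0761]
scene pot [0.554 0.029 0.108] [-0.0827, 0.0072] [0.033 0.029 0.015]
scene pot [ 0.537 -0.106  0.108] [0.0525, -0.0014] [0.033 0.033 0.015]
```

Call:
play_rows --rows '[0, 0, -0.1, 0, 0, 0, 0, 0, -0.1, 0, 0, 0, 0, 0, -0.1, 0, 0, 0, 0.121, 0.123, 0, 0, 0, 0, 0.121, 0.123, 0, 0, 0, 0, 0.121, 0.123, 0, 0, 0, 0, 0.121, 0.123, 0, 0, 0, 0, 0, 0, 0.1, 0, 0, 0, 0, 0, 0.1, 0, 0, 0, 0, 0, 0.08, 0, 0, 0, 0, 0, 0.024, 0, 0, 0, 0, 0, 0, 0, 0, 0]'

```text
time: 12.6
tool_pos: [0.6129, -0.0693, 0.0715]
ee_rot: [-180.0, -0.0, 86.4]
force: [0.5, -0.2, 0.4]
grip_width: 0.0003
```

```bash
python3 look.py 7 wrist top; python3 -c "
import cv2;im=cv2.imread('pics/top7.png')[170:295,190:415];cv2.imwrite('pics/c7.png',cv2.resize(im,None,fx=3,fy=3,interpolation=cv2.INTER_CUBIC))"
```

```text
tcp [0.0112, 0.0725] 0.07146676182457233 86.42530444323113 12.6
wrist (np.int32(6538), [254.0, 98.0]) [0.6072, 0.0099, 0.0794] [0.035, 0.035, 0.006] [-0.0675, 0.0617]
wrist (np.int32(453), [280.0, 368.0]) [0.6087, -0.1165, 0.0806] [0.008, 0.023, 0.003] [0.0586, 0.0713]
wrist pot [0.553 0.028 0.107] [-0.0824, 0.0061] [0.031 0.025 0.013]
wrist pot [ 0.613 -0.067  0.113] [0.0088, 0.0719] [0.07  0.029 0.025]
wrist pot [ 0.53  -0.09   0.106] [0.037, -0.0088] [0.02  0.01  0.012]
wrist pot [ 0.579 -0.074  0.123] [0.0184, 0.0388] [0.003 0.003 0.003]
wrist pot [ 0.645 -0.079  0.124] [0.0187, 0.1052] [0.003 0.002 0.003]
top (np.int32(84), [325.0, 202.0]) [0.6064, -0.1169, 0.0798] [0.021, 0.026, 0.006] [0.0591, 0.069]
top (np.int32(233), [364.0, 258.0]) [0.4536, -0.2086, 0.035] [0.025, 0.026, 0.009] [0.1604, -0.0777]
top pot [0.553 0.037 0.109] [-0.0915, 0.006] [0.029 0.018 0.009]
top pot [ 0.535 -0.104  0.108] [0.0505, -0.003] [0.029 0.031 0.013]
```

View pics/c7.png

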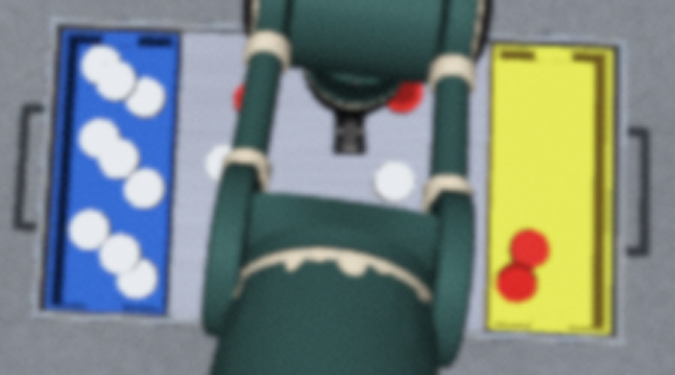

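The crop shows two red caps in the yellow pan at (528,248) and (517,283), and both pots still standing. I'll push the third cap.

Call:
play_rows --rows '[-0.02, 0.003, 0, 0, 0, 0, -0.045, 0, 0, 0, 0, 0, -0.045, 0, 0, 0, 0, 0, -0.045, 0, 0, 0, 0, 0, -0.045, 0, 0, 0, 0, 0, -0.045, 0, 0, 0, 0, 0, -0.045, 0, 0, 0, 0, 0, -0.045, 0, 0, 0, 0, 0, -0.045, 0, 0, 0, 0, 0, -0.045, 0, 0, 0, 0, 0, -0.045, 0, 0, 0, 0, 0, -0.01, 0, 0, 0, 0, 0]'

```text
time: 14.2
tool_pos: [0.605, -0.2145, 0.0717]
ee_rot: [180.0, 0.0, 86.3]
force: [-0.5, 0.1, 0.7]
grip_width: -0.0002
```

```bash
python3 look.py 8 wrist top scene
```

```text
tcp [0.1566, 0.0738] 0.07169708277539255 86.34672703790135 14.2
wrist (np.int32(4352), [61.0, 251.0]) [0.4551, -0.2109, 0.0354] [0.027, 0.026, 0.009] [0.1626, -0.076]
wrist (np.int32(1525), [276.0, 246.0]) [0.602, -0.2203, 0.0538] [0.034, 0.036, 0.066] [0.1626, 0.0712]
wrist pot [ 0.54  -0.111  0.107] [0.0576, 0.0028] [0.022 0.015 0.013]
wrist pot [ 0.597 -0.199  0.118] [0.1421, 0.0648] [0.003 0.001 0.005]
wrist pot [ 0.578 -0.199  0.122] [0.143, 0.0456] [0.008 0.002 0.006]
top (np.int32(132), [274.0, 203.0]) [0.6072, 0.01, 0.0801] [0.031, 0.03, 0.007] [-0.0676, 0.0617]
top pot [0.552 0.032 0.107] [-0.0856, 0.0049] [0.031 0.03  0.014]
top pot [ 0.535 -0.104  0.108] [0.0505, -0.003] [0.029 0.031 0.014]
scene (np.int32(103), [218.0, 217.0]) [0.4717, -0.225, 0.0335] [0.045, 0.028, 0.012] [0.1756, -0.0586]
scene (np.int32(93), [301.0, 213.0]) [0.6088, 0.007, 0.0811] [0.033, 0.033, 0.007] [-0.0647, 0.0635]
scene pot [0.554 0.028 0.108] [-0.0823, 0.0071] [0.03  0.03  0.015]
scene pot [ 0.536 -0.105  0.108] [0.0521, -0.0019] [0.032 0.031 0.015]
```

Call:
play_rows --rows '[0, 0, -0.1, 0, 0, 0, 0, 0, -0.1, 0, 0, 0, 0, 0, -0.1, 0, 0, 0, 0.178, -0.006, 0, 0, 0, 0, 0.178, -0.006, 0, 0, 0, 0, 0.178, -0.006, 0, 0, 0, 0, 0.178, -0.006, 0, 0, 0, 0, 0.178, -0.006, 0, 0, 0, 0, 0, 0, 0.1, 0, 0, 0, 0, 0, 0.1, 0, 0, 0, 0, 0, 0.08, 0, 0, 0, 0, 0, 0.016, 0, 0, 0]'

```text
time: 15.85
tool_pos: [0.6107, 0.0543, 0.0707]
ee_rot: [-179.7, 0.0, 86.5]
force: [0.2, 0.3, 0.5]
grip_width: -0.0001
```

```bash
python3 look.py 9 wrist top
```

```text
tcp [-0.112, 0.0625] 0.07067367443163297 86.45783466096465 15.85
wrist (np.int32(486), [280.0, 367.0]) [0.6067, 0.0074, 0.0805] [0.008, 0.023, 0.004] [-0.0649, 0.0614]
wrist pot [0.611 0.056 0.113] [-0.1141, 0.063] [0.07  0.029 0.025]
wrist pot [0.547 0.045 0.106] [-0.0984, -0.0002] [0.02  0.01  0.011]
wrist pot [0.57  0.041 0.113] [-0.0957, 0.0231] [0.017 0.022 0.024]
wrist pot [0.643 0.046 0.123] [-0.1054, 0.0952] [0.004 0.003 0.004]
top (np.int32(78), [277.0, 203.0]) [0.6072, 0.0025, 0.0802] [0.03, 0.015, 0.006] [-0.0601, 0.0622]
top (np.int32(105), [366.0, 205.0]) [0.6017, -0.2274, 0.0252] [0.029, 0.027, 0.007] [0.1697, 0.0713]
top (np.int32(231), [364.0, 258.0]) [0.4535, -0.2075, 0.0347] [0.025, 0.028, 0.01] [0.1593, -0.0778]
top pot [ 0.535 -0.104  0.108] [0.0503, -0.0029] [0.029 0.031 0.013]
```

View pics/wrist9.png

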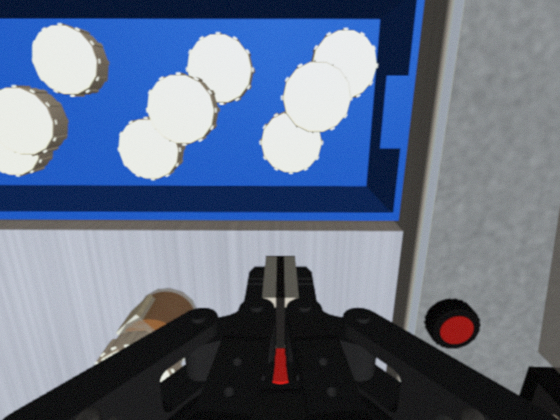

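The last cap is ahead of the tips at (280,367), and the rear pot at (165,320) is to the left with clearance. I'll shift 3 mm away from the pot and push.

Call:
play_rows --rows '[-0.02, 0.01, 0, 0, 0, 0, -0.045, 0, 0, 0, 0, 0, -0.045, 0, 0, 0, 0, 0, -0.045, 0, 0, 0, 0, 0, -0.045, 0, 0, 0, 0, 0, -0.045, 0, 0, 0, 0, 0, -0.045, 0, 0, 0, 0, 0, -0.045, 0, 0, 0, 0, 0, -0.045, 0, 0, 0, 0, 0, -0.045, 0, 0, 0, 0, 0, -0.045, 0, 0, 0, 0, 0, -0.045, 0, 0, 0, 0, 0]'

```text
time: 17.45
tool_pos: [0.6061, -0.1016, 0.0729]
ee_rot: [180.0, 0.0, 86.4]
force: [-0.3, 0.5, -0.3]
grip_width: 0.0003
```

Call:
play_rows --rows '[-0.045, 0, 0, 0, 0, 0, -0.045, 0, 0, 0, 0, 0, -0.045, 0, 0, 0, 0, 0, -0.045, 0, 0, 0, 0, 0, -0.045, 0, 0, 0, 0, 0, -0.045, 0, 0, 0, 0, 0, -0.045, 0, 0, 0, 0, 0, -0.045, 0, 0, 0, 0, 0, -0.01, 0, 0, 0, 0, 0]'

```text
time: 18.58
tool_pos: [0.5992, -0.2126, 0.0729]
ee_rot: [180.0, 0.0, 86.3]
force: [0.2, 0.3, -0.3]
grip_width: 0.0002
```

Call:
play_rows --rows '[0, 0, -0.1, 0, 0, 0, 0, 0, -0.1, 0, 0, 0, 0, 0, -0.1, 0, 0, 0, 0, 0, -0.1, 0, 0, 0, 0.15, -0.05, -0.05, 0, 0, 0, 0.15, -0.05, -0.05, 0, 0, 0, 0.15, -0.05, 0, 0, 0, 0, 0.15, -0.05, 0, 0, 0, 0, 0, 0, 0, 0, 0, 0]'

```text
time: 19.7
tool_pos: [0.5496, -0.0251, 0.223]
ee_rot: [-180.0, -0.1, 86.6]
force: [-0.2, -0.3, 0.7]
grip_width: 0.0001
```

```bash
python3 look.py 10 top scene wrist; python3 -c "
import cv2;im=cv2.imread('pics/top10.png')[170:295,190:415];cv2.imwrite('pics/c10.png',cv2.resize(im,None,fx=3,fy=3,interpolation=cv2.INTER_CUBIC))
from plant import imaging,spotter
for c in('top','scene'):
  for t in('scanner','marker','wash_bottle'): print(c,t,[[round(x,3) for x in d['at']] for d in spotter.search_frame(c,t)[:1]])"
```

```text
tcp [-0.0289, 0.0065] 0.22296807299926985 86.64528198786078 19.7
top (np.int32(106), [366.0, 205.0]) [0.6016, -0.2285, 0.0253] [0.03, 0.029, 0.007] [0.1708, 0.0713]
top (np.int32(233), [364.0, 258.0]) [0.4597, -0.2077, 0.0347] [0.038, 0.028, 0.009] [0.1591, -0.0716]
top pot [0.541 0.033 0.108] [-0.0861, -0.0057] [0.01  0.027 0.01 ]
scene (np.int32(136), [219.0, 215.0]) [0.4705, -0.2179, 0.037] [0.044, 0.035, 0.012] [0.1686, -0.0602]
scene (np.int32(93), [255.0, 219.0]) [0.582, -0.1334, 0.0831] [0.033, 0.031, 0.008] [0.0772, 0.0457]
scene pot [0.552 0.029 0.108] [-0.0832, 0.0056] [0.033 0.034 0.016]
scene pot [ 0.536 -0.106  0.108] [0.0525, -0.0021] [0.031 0.031 0.015]
wrist (np.int32(618), [323.0, 285.0]) [0.5854, -0.1246, 0.079] [0.021, 0.034, 0.006] [0.0682, 0.0485]
wrist pot [0.55  0.035 0.107] [-0.0885, 0.0033] [0.032 0.032 0.013]
top scanner [[0.525, -0.448, 0.026]]
top marker [[0.45, 0.442, 0.011]]
top wash_bottle [[0.607, 0.413, 0.106]]
scene scanner [[0.543, -0.453, 0.026]]
scene marker [[0.456, 0.439, 0.009]]
scene wash_bottle [[0.637, 0.416, 0.099]]
```

View pics/c10.png

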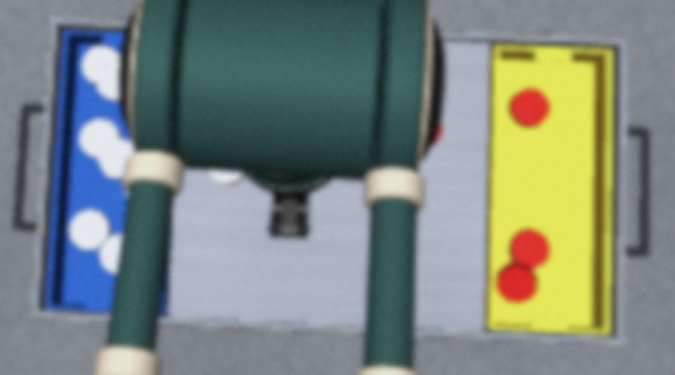

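The last cap isn't in the pan. It slid off the finger's edge, and it's still on the deck around s≈0.075, t≈0.046, partly hidden. Everything else is undisturbed. I'll move aside and locate it.

Call:
play_rows --rows '[0.15, -0.12, 0, 0, 0, 0, 0.1, -0.12, 0, 0, 0, 0, 0, 0, 0, 0, 0, 0]'

```text
time: 20.52
tool_pos: [0.4816, 0.0524, 0.2226]
ee_rot: [-179.9, -0.0, 86.5]
force: [0.2, -0.2, -0.2]
grip_width: -0.0002
```

```bash
python3 look.py 11 wrist top scene
```

```text
tcp [-0.1019, -0.0663] 0.2226201138217294 86.52460968686005 20.525
wrist (np.int32(84), [380.0, 363.0]) [0.5751, -0.139, 0.0808] [0.013, 0.011, 0.003] [0.0832, 0.0392]
wrist pot [0.551 0.032 0.107] [-0.0863, 0.0045] [0.032 0.032 0.013]
top (np.int32(106), [366.0, 205.0]) [0.6017, -0.2283, 0.0263] [0.03, 0.03, 0.009] [0.1706, 0.0714]
top (np.int32(135), [330.0, 212.0]) [0.5812, -0.1283, 0.0802] [0.031, 0.03, 0.008] [0.0721, 0.0446]
top (np.int32(234), [364.0, 258.0]) [0.4547, -0.2076, 0.035] [0.028, 0.028, 0.01] [0.1593, -0.0766]
top pot [ 0.535 -0.104  0.108] [0.0503, -0.0029] [0.029 0.031 0.012]
scene (np.int32(135), [219.0, 215.0]) [0.4601, -0.2122, 0.0372] [0.022, 0.029, 0.012] [0.1635, -0.071]
scene (np.int32(94), [255.0, 219.0]) [0.5818, -0.1327, 0.082] [0.035, 0.032, 0.008] [0.0765, 0.0454]
scene pot [0.553 0.028 0.108] [-0.0819, 0.0067] [0.035 0.03  0.015]
scene pot [ 0.538 -0.106  0.108] [0.0523, -0.0003] [0.035 0.031 0.016]
```

View pics/wrist11.png

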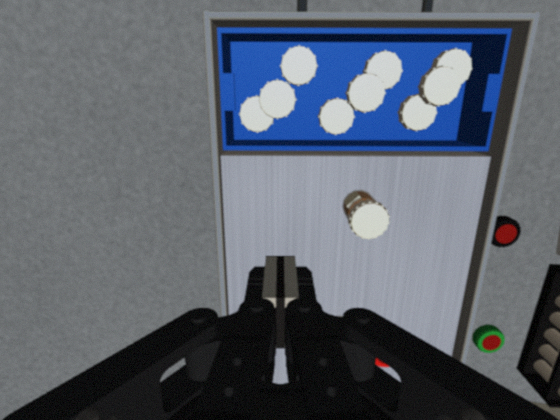

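The wrist view is blocked by the fingers: only a sliver of the cap shows, at (380,363). The top camera puts it at s≈0.071, t≈0.044. It's close to the pot, so I'll turn the hand 90° to keep the knuckles along the tray and push centred with the finger back.

Call:
play_rows --rows '[0, 0, 0, 0, 0, 0.0556, 0, 0, 0, 0, 0, 0.0556, 0, 0, 0, 0, 0, 0.0556, 0, 0, 0, 0, 0, 0.0556, 0, 0, 0, 0, 0, 0.0556, 0, 0, 0, 0, 0, 0.0556, 0, 0, 0, 0, 0, 0.0556, 0, 0, 0, 0, 0, 0.0556, 0, 0, 0, 0, 0, 0.0556, 0.122, 0.143, 0, 0, 0, 0, 0.122, 0.143, 0, 0, 0, 0, 0, 0, 0, 0, 0, 0]'

```text
time: 22.18
tool_pos: [0.5537, -0.0431, 0.2227]
ee_rot: [179.9, -0.1, -4.0]
force: [-0.5, -0.5, -0.6]
grip_width: 0.0001
```

```bash
python3 look.py 12 wrist top scene
```

```text
tcp [-0.0111, 0.0117] 0.2226837231642433 -3.963496705278932 22.175
wrist (np.int32(891), [465.0, 115.0]) [0.6018, -0.2288, 0.0245] [0.033, 0.03, 0.006] [0.1711, 0.0715]
wrist (np.int32(1360), [377.0, 153.0]) [0.5803, -0.1278, 0.0798] [0.035, 0.034, 0.007] [0.0717, 0.0436]
wrist (np.int32(1174), [445.0, 241.0]) [0.4549, -0.2114, 0.0357] [0.026, 0.023, 0.009] [0.1631, -0.0762]
wrist pot [0.552 0.033 0.107] [-0.0865, 0.0048] [0.033 0.033 0.013]
wrist pot [ 0.535 -0.102  0.107] [0.0485, -0.0035] [0.032 0.032 0.013]
top (np.int32(106), [366.0, 205.0]) [0.6017, -0.2287, 0.0242] [0.029, 0.029, 0.007] [0.171, 0.0714]
top (np.int32(233), [364.0, 258.0]) [0.4547, -0.2074, 0.0358] [0.028, 0.028, 0.011] [0.1591, -0.0767]
top pot [0.546 0.027 0.108] [-0.0803, -0.0007] [0.019 0.019 0.011]
top pot [ 0.53  -0.098  0.109] [0.0447, -0.008] [0.02  0.019 0.015]
scene (np.int32(135), [219.0, 215.0]) [0.4585, -0.2131, 0.0366] [0.027, 0.029, 0.009] [0.1645, -0.0725]
scene (np.int32(93), [255.0, 219.0]) [0.581, -0.1313, 0.0807] [0.034, 0.03, 0.007] [0.0751, 0.0446]
scene pot [0.553 0.027 0.109] [-0.0814, 0.0064] [0.031 0.032 0.014]
scene pot [ 0.535 -0.106  0.108] [0.0523, -0.0027] [0.033 0.03  0.015]
```

View pics/wrist12.png

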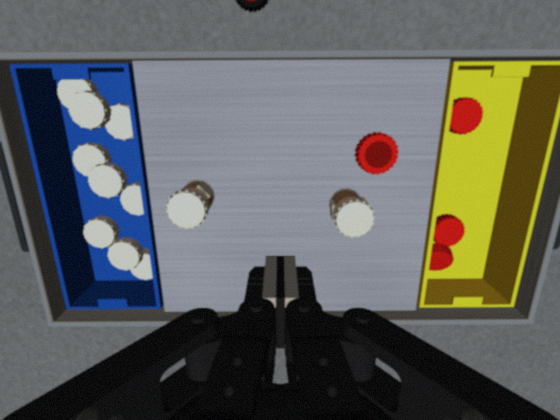

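The wrist view now shows the cap clearly at (377,153), giving s=0.0717, t=0.0436. Three caps are in the yellow pan at right. I'll descend behind this one.

Call:
play_rows --rows '[0.053, 0.065, 0, 0, 0, 0, 0.053, 0.065, 0, 0, 0, 0, 0, 0, 0.09, 0, 0, 0, 0, 0, 0.09, 0, 0, 0, 0, 0, 0.09, 0, 0, 0, 0, 0, 0.09, 0, 0, 0, 0, 0, 0.09, 0, 0, 0, 0, 0, 0.054, 0, 0, 0, 0, 0, 0, 0, 0, 0]'

```text
time: 23.45
tool_pos: [0.5795, -0.0802, 0.0703]
ee_rot: [-180.0, 0.2, -3.7]
force: [-0.6, 0.7, 1.1]
grip_width: 0.0002
```

```bash
python3 look.py 13 wrist
```

```text
tcp [0.0242, 0.0398] 0.07027336442937557 -3.6730066601651443 23.45
wrist (np.int32(1451), [543.0, 181.0]) [0.6026, -0.2336, 0.0243] [0.034, 0.02, 0.006] [0.1758, 0.0726]
wrist (np.int32(4842), [385.0, 267.0]) [0.5812, -0.1281, 0.0791] [0.034, 0.035, 0.006] [0.0719, 0.0446]
wrist (np.int32(1183), [502.0, 353.0]) [0.479, -0.2259, 0.0264] [0.038, 0.026, 0.011] [0.176, -0.0512]
wrist pot [ 0.581 -0.081  0.113] [0.025, 0.0412] [0.029 0.072 0.025]
wrist pot [0.555 0.026 0.106] [-0.08, 0.0089] [0.027 0.021 0.012]
wrist pot [ 0.575 -0.046  0.123] [-0.0097, 0.0332] [0.005 0.005 0.004]
wrist pot [ 0.57  -0.112  0.123] [0.0568, 0.0327] [0.004 0.005 0.005]
```

View pics/wrist13.png

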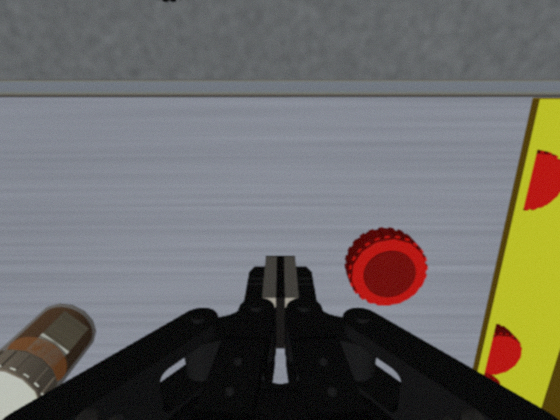

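Call:
play_rows --rows '[0.0145, 0.01, -0.004, 0, 0, 0, 0, 0.02, 0, 0, 0, 0, 0, 0.04, 0, 0, 0, 0, 0, 0.04, 0, 0, 0, 0, 0, 0.04, 0, 0, 0, 0, 0, 0.03, 0, 0, 0, 0, 0, 0, 0, 0, 0, 0]'

```text
time: 24.38
tool_pos: [0.581, -0.135, 0.0728]
ee_rot: [180.0, 0.0, -3.7]
force: [-0.1, 0.7, -0.5]
grip_width: -0.0003
```

```bash
python3 look.py 14 wrist
```

```text
tcp [0.0788, 0.0448] 0.07281414553551627 -3.7389171005803234 24.375
wrist (np.int32(2737), [434.0, 187.0]) [0.602, -0.2278, 0.0243] [0.035, 0.034, 0.007] [0.1701, 0.0716]
wrist (np.int32(3910), [337.0, 273.0]) [0.5781, -0.1601, 0.0796] [0.035, 0.034, 0.007] [0.104, 0.0435]
wrist (np.int32(201), [422.0, 336.0]) [0.4926, -0.2298, 0.0226] [0.012, 0.016, 0.007] [0.179, -0.0374]
wrist pot [ 0.582 -0.135  0.113] [0.0789, 0.0461] [0.028 0.067 0.025]
```

Call:
play_rows --rows '[-0.003, 0.02, 0, 0, 0, 0, 0, 0.04, 0, 0, 0, 0, 0, 0.04, 0, 0, 0, 0, 0, 0.04, 0, 0, 0, 0, 0, 0.04, 0, 0, 0, 0, 0, 0.04, 0, 0, 0, 0, 0, 0.04, 0, 0, 0, 0, 0, 0.01, 0, 0, 0, 0, 0, 0, 0, 0, 0, 0]'

```text
time: 25.55
tool_pos: [0.575, -0.2151, 0.0728]
ee_rot: [-180.0, 0.0, -3.7]
force: [0.1, 0.2, -0.5]
grip_width: 0.0002
```

```bash
python3 look.py 15 wrist top scene
```

```text
tcp [0.1591, 0.0439] 0.07282141965920269 -3.696772244983976 25.55
wrist (np.int32(2606), [300.0, 185.0]) [0.6023, -0.2284, 0.0239] [0.035, 0.034, 0.006] [0.1707, 0.072]
wrist (np.int32(227), [281.0, 358.0]) [0.4868, -0.2087, 0.0328] [0.035, 0.007, 0.021] [0.1583, -0.0445]
wrist (np.int32(143), [280.0, 379.0]) [0.4672, -0.2074, 0.03] [0.004, 0.011, 0.006] [0.1583, -0.0642]
wrist pot [ 0.586 -0.191  0.119] [0.134, 0.0534] [0.009 0.018 0.011]
wrist pot [ 0.543 -0.105  0.106] [0.0509, 0.0054] [0.016 0.023 0.012]
top pot [0.552 0.032 0.108] [-0.0855, 0.0051] [0.032 0.029 0.014]
top pot [ 0.535 -0.104  0.109] [0.0504, -0.0029] [0.029 0.031 0.016]
scene pot [0.555 0.028 0.108] [-0.0823, 0.0081] [0.033 0.03  0.015]
scene pot [ 0.536 -0.105  0.108] [0.0522, -0.0019] [0.03  0.032 0.016]
```

Now I'll retreat upward and back over the deck's middle, then verify.

Call:
play_rows --rows '[0, 0, -0.1, 0, 0, 0, 0, 0, -0.1, 0, 0, 0, 0, 0, -0.1, 0, 0, 0, 0, 0, -0.1, 0, 0, 0, 0, 0, -0.1, 0, 0, 0, -0.05, -0.18, -0.05, 0, 0, 0, -0.05, -0.18, -0.05, 0, 0, 0, -0.05, -0.18, 0, 0, 0, 0, -0.05, -0.18, 0, 0, 0, 0, 0, 0, 0, 0, 0, 0]'

```text
time: 26.95
tool_pos: [0.5279, 0.0082, 0.2531]
ee_rot: [-179.9, -0.0, -3.3]
force: [-0.4, -0.2, -0.2]
grip_width: 0.0001
```

```bash
python3 look.py 16 wrist top scene; python3 -c "
import cv2,numpy as np
a=cv2.imread('pics/top16.png')[170:295,190:415];b=cv2.imread('pics/scene16.png')[150:275,150:375]
cv2.imwrite('pics/c16.png',cv2.resize(np.vstack([a,b]),None,fx=2.3,fy=2.3,interpolation=cv2.INTER_CUBIC))
from plant import spotter
for c in('top','scene'):
  for t in('scanner','marker','wash_bottle'): print(c,t,[[round(x,3) for x in d['at']] for d in spotter.search_frame(c,t)[:2]])"
```

```text
tcp [-0.0608, -0.0173] 0.25309954794978895 -3.340297114314084 26.95
wrist (np.int32(696), [507.0, 86.0]) [0.6024, -0.2317, 0.0245] [0.033, 0.026, 0.006] [0.174, 0.0723]
wrist (np.int32(1202), [483.0, 199.0]) [0.4927, -0.2101, 0.0433] [0.07, 0.015, 0.008] [0.1594, -0.0386]
wrist pot [0.552 0.033 0.107] [-0.0866, 0.0049] [0.032 0.032 0.013]
wrist pot [ 0.534 -0.101  0.107] [0.0482, -0.0037] [0.032 0.032 0.013]
top (np.int32(107), [366.0, 205.0]) [0.6016, -0.2275, 0.0248] [0.029, 0.027, 0.007] [0.1698, 0.0712]
top (np.int32(58), [361.0, 239.0]) [0.5142, -0.2099, 0.0433] [0.025, 0.01, 0.006] [0.1578, -0.0171]
top (np.int32(231), [364.0, 258.0]) [0.4547, -0.2078, 0.0362] [0.028, 0.028, 0.011] [0.1595, -0.0766]
top pot [ 0.535 -0.103  0.108] [0.0503, -0.0029] [0.029 0.031 0.013]
scene (np.int32(181), [220.0, 217.0]) [0.4922, -0.2156, 0.0429] [0.078, 0.017, 0.012] [0.1649, -0.0387]
scene pot [0.553 0.028 0.108] [-0.0825, 0.0061] [0.036 0.029 0.016]
scene pot [ 0.535 -0.106  0.108] [0.0527, -0.0029] [0.037 0.03  0.015]
top scanner [[0.527, -0.45, 0.026]]
top marker [[0.454, 0.443, 0.012]]
top wash_bottle [[0.61, 0.414, 0.107]]
scene scanner [[0.544, -0.453, 0.026]]
scene marker [[0.458, 0.44, 0.01]]
scene wash_bottle []
```

View pics/c16.png

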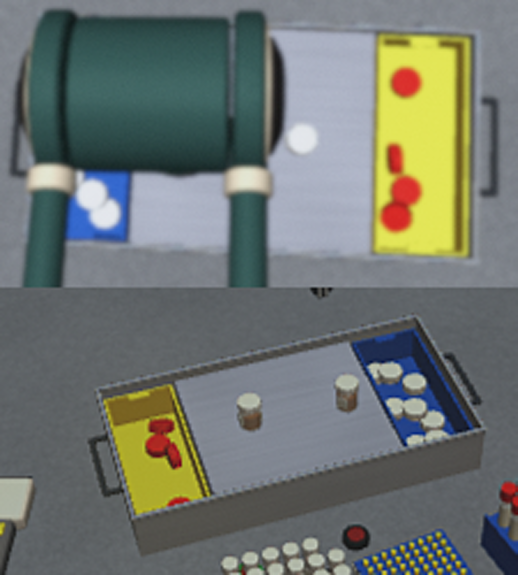

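Picture c16 shows all four red caps in the yellow pan. The last one stands on edge against the other two at (395,158), and both pots are standing. I'll idle for a second to confirm nothing is still moving.

Call:
play_rows --rows '[0, 0, 0, 0, 0, 0, 0, 0, 0, 0, 0, 0, 0, 0, 0, 0, 0, 0, 0, 0, 0, 0, 0, 0, 0, 0, 0, 0, 0, 0, 0, 0, 0, 0, 0, 0, 0, 0, 0, 0, 0, 0, 0, 0, 0, 0, 0, 0, 0, 0, 0, 0, 0, 0, 0, 0, 0, 0, 0, 0, 0, 0, 0, 0, 0, 0, 0, 0, 0, 0, 0, 0]'

```text
time: 28.9
tool_pos: [0.529, 0.0045, 0.2529]
ee_rot: [180.0, -0.0, -3.7]
force: [-0.2, -0.3, -0.7]
grip_width: -0.0
```

```bash
python3 look.py 17 wrist top scene; python3 -c "
import cv2;print([int((cv2.absdiff(cv2.imread(f'pics/{c}16.png'),cv2.imread(f'pics/{c}17.png'))[s].max(2)>40).sum()) for c,s in (('top',(slice(170,295),slice(335,415))),('scene',(slice(150,275),slice(150,375))))])"
```

```text
tcp [-0.0571, -0.016] 0.2528788331411159 -3.665527183894441 28.9
wrist (np.int32(715), [502.0, 86.0]) [0.6023, -0.2306, 0.0247] [0.033, 0.026, 0.006] [0.1729, 0.0721]
wrist (np.int32(1242), [479.0, 199.0]) [0.493, -0.2102, 0.0435] [0.071, 0.015, 0.008] [0.1595, -0.0383]
wrist pot [0.552 0.032 0.107] [-0.0863, 0.0048] [0.032 0.032 0.012]
wrist pot [ 0.535 -0.101  0.107] [0.0478, -0.0037] [0.032 0.032 0.013]
top (np.int32(107), [366.0, 205.0]) [0.6018, -0.2275, 0.025] [0.03, 0.027, 0.008] [0.1698, 0.0714]
top (np.int32(58), [361.0, 239.0]) [0.5166, -0.2097, 0.0437] [0.02, 0.011, 0.006] [0.1575, -0.0147]
top (np.int32(232), [364.0, 258.0]) [0.4573, -0.2077, 0.0355] [0.033, 0.027, 0.011] [0.1592, -0.074]
top pot [ 0.535 -0.104  0.107] [0.0504, -0.0029] [0.029 0.031 0.013]
scene (np.int32(180), [220.0, 217.0]) [0.4937, -0.2149, 0.0443] [0.077, 0.014, 0.014] [0.1641, -0.0373]
scene pot [0.553 0.029 0.108] [-0.083, 0.0064] [0.033 0.032 0.014]
scene pot [ 0.536 -0.106  0.109] [0.0529, -0.0021] [0.032 0.031 0.016]
[0, 1]
```

Nothing is moving, so I'll hand in.

```bash
python3 -c "
from plant import robot;print(robot.sign_off())"
```

```text
the job is handed in; nothing more can be done
None
```

All four red caps are in the yellow waste pan, and I handed the job in at about 29 s of the 61 s allowed. The sign-off gives no verdict, so this rests on my own camera checks.

- **What I did:** I pushed each cap along the deck with the shut fingertips at about 0.11 m/s, and nothing was gripped or lifted. Three caps went over the end first time. The last one slid off the side of the fingertip partway, because my push was about 6 mm off-centre. I found it again, turned the hand 90° to stay clear of the nearby pot, and pushed it in.
- **Caps:** three are lying or leaning in the pan, and the fourth stands on its edge against two of them. Its top is about 44 mm above the bench. By the given sizes its origin should be about 20 mm above the pan's underside, against the 45 mm limit. Pictures about 2 s apart showed no movement.
- **Pots:** both stand within about 2 mm of where they were.
- **Scanner, marker and wash bottle:** all were within a few mm of their starting positions. One scene-camera search missed the wash bottle, but the top camera found it unmoved.
- **Robot:** the hand was well above everything and touching nothing. I saw no wrist force above about 1.5 N, though it was only read between moves.

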